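Leak-test a valve block: load the drawer, shut it, hold the dead-man lever level

TASK

Leak-test the aluminium valve block: lay it upright in the nest of the open test drawer with its brass nipple pointing to the rear of the chamber, and push the drawer fully shut. Only then press the spring-loaded dead-man lever down from its raised rest until it stands level, without running it down to its bottom stop, and finish still holding it level, because letting go would vent the test. Leave the other things on the bench where they are.

Things in the scene. Friction and masses are not known exactly. Their poses are not given: they have to be found in the camera images.
- chamber: Low green sheet-metal leak-test chamber, fixed to the bench at varying places: 220 deep (x) x 190 wide (y) x 80 mm high, clear window in the roof, a round gauge standing on the rear of the roof up to 165 mm above the bench. Origin: centre of its underside. Its x axis points from the drawer front to the rear, z up. The drawer comes out along its -x.
- drawer (a joint): Opening of the chamber's drawer in m: 0 shut, 0.145 to 0.17 at the start, stop at 0.172. It slides with about 1.5 N of friction and stays where left. Aluminium front panel 186 wide x 72 high x 12 mm thick, from 4 to 76 mm above the bench, a flat tray behind it. A pull bar 104 mm long across, 12 mm thick, has its axis 30 mm in front of the panel and 30 mm above the bench.
- drawer_face (a point): Point on the outer (front) face of the drawer panel, mid-width, 60 mm above the bench, on the flat part above the pull bar; moves with the drawer. Axes as chamber: push along +x to shut. With the drawer shut it is 122 mm in front (-x) of the chamber's origin.
- nest (a point): Centre of the nest's floor on the drawer's tray, 18 mm above the bench, 70 mm behind the panel's front face; moves with the drawer. Axes as chamber: x to the rear, z up. A pocket 90 (x) x 46 (y) mm between grey locating blocks 9 mm high; 42 mm gaps midway along both long sides for fingers, a gap in the rear end for the nipple, none in front. Tray free to 74 mm either side (y).
- valve_block: Part to be tested: aluminium block 80 (x) x 36 (y) x 32 mm (z), about 0.3 kg, a stepped brass nipple (16 then 12 mm diameter, 24 mm long) on the middle of its +x end, two brass plugs (15 mm diameter, 6 mm high) on top. Stands upright on the bench in front of the chamber, left or right. Origin: centre of its underside; x points to the nipple, z up.
- nipple_tip (a point): Free end of the valve block's brass nipple: 64 mm along the block's x from its origin, 16 mm above its underside.
- lever (a joint): Angle of the dead-man lever in rad: 0 at rest, where the spring holds it raised 0.6 rad (34 degrees) above level; it grows as the grip is pressed down; 0.60 is level (the test position); bottom stop (dump) at 0.95. The spring needs about 5 N at the middle of the grip to leave rest and about 9 N to hold it level; let go, it springs back up.
- lever_pivot (a point): Pivot pin of the lever, 150 mm above the bench, on a pedestal with a 100 x 90 mm foot fixed to the bench left or right of the chamber. Axes: the lever points along -x (towards the robot side), y along the pin, z up.
- lever_grip (a point): Middle of the top face of the lever's black palm grip (110 long x 30 wide x 22 mm high): 120 mm from the pivot along the lever and 11 mm above its centre line; turns with it. -x points to the free end, z out of the top face: upright when the lever is level (then 161 mm above the bench; at rest about 227 mm). A lip 7 mm high crosses the free end, 48 mm from this point.
- filter_unit: Bystander, fixed: pedestal of the same foot with an air filter and regulator (clear bowl, black knob), 188 mm high, on the other side of the chamber from the lever. Origin: centre of its underside. Not to be used.
- regulator: Bystander, loose: turned aluminium regulator body, stepped cylinder 42 mm diameter x 50 mm high with a short brass side port. Origin: centre of its underside. Stands in front of the chamber on the side where the valve block is not.
- tee: Bystander, loose: brass tee fitting 60 mm long, 32 wide, 25 mm high, lying in front of the drawer. Origin: under the middle of its run.
- wrench: Bystander, loose: steel open wrench 200 mm long, lying on the left. Origin: centre of its underside.
- screwdriver: Bystander, loose: screwdriver lying on the right. Origin: centre of its underside.
- spray: Bystander, loose: white bottle 60 mm diameter x 170 mm high, standing on the left. Origin: centre of its underside.
- tin: Bystander, loose: steel tin 68 mm diameter x 75 mm high, standing on the right. Origin: centre of its underside.
- collar: Bystander, loose: steel collar (ring) 56 mm diameter x 18 mm high, lying on the left. Origin: centre of its underside.
Mind the look-alikes: they are no part of the job. Leave any brown or purple look-alike of the valve_block alone.

How it is judged:
On the way, in this order (a step that is already met when the one before it is completed fails the run):
1. the valve block lies seated in the nest of the open drawer, nipple to the rear, and is released (x of valve_block in the frame of nest between -0.009 and 0.009 m and y of valve_block in the frame of nest between -0.009 and 0.009 m and z of valve_block in the frame of nest below 0.004 m and angle between valve_block's own z axis and vertical below 0.06 rad and x of nipple_tip in the frame of nest above 0.04 m and value of joint drawer above 0.05 m and contact force between the fingers and valve_block below 0.2 N), for 0.2 s.
2. the drawer is fully shut on the seated block (x of valve_block in the frame of nest between -0.009 and 0.009 m and y of valve_block in the frame of nest between -0.009 and 0.009 m and z of valve_block in the frame of nest below 0.004 m and angle between valve_block's own z axis and vertical below 0.06 rad and x of nipple_tip in the frame of nest above 0.04 m and value of joint drawer below 0.004 m), for 0.2 s.
3. the lever is held level by the robot (value of joint lever between 0.5 and 0.7 rad and contact force between any of the fingers, the arm and lever above 4 N and value of joint drawer below 0.004 m), for 0.5 s.
At the end, for the whole second after the job is handed in: Block seated in the nest (within 9 mm of centre, under 4 mm off the floor, tilt under 0.06 rad, nipple to the rear); drawer shut within 4 mm; robot still pressing the lever (over 4 N), held still and level: joint 0.50 to 0.70 rad (all of step 3 and x of valve_block in the frame of nest between -0.009 and 0.009 m and y of valve_block in the frame of nest between -0.009 and 0.009 m and z of valve_block in the frame of nest below 0.004 m and angle between valve_block's own z axis and vertical below 0.06 rad and x of nipple_tip in the frame of nest above 0.04 m and velocity of joint lever between -0.1 and 0.1 rad/s and linear speed of valve_block below 0.02 m/s); the arm keeps its last pose, push and grip.
It fails at once if the lever is pressed while the drawer is not shut (value of joint lever above 0.2 rad and value of joint drawer above 0.01 m).
It fails at once if the lever is run down to its bottom stop (value of joint lever above 0.9 rad).
It fails at once if another thing on the bench is pushed more than 40 mm away (distance of any of regulator, tee, wrench, screwdriver, spray, tin, collar from where it was at the start of the episode above 0.04 m).
It fails at once if a standing thing is knocked over (angle between any of regulator, spray, tin's own z axis and vertical above 0.5 rad).
It also fails if it takes over 72 s, if anything falls off the work surface, if the arm or the gripper's body presses on something with over 40 N, if the wrist force passes 120 N, or if a joint passes its speed limit or range.

ROBOT

A 7-joint arm with a two-finger parallel gripper is mounted at the origin on the work surface. World frame = base frame: x ahead of the robot, y to its left, z up, the work surface at z = 0. Lengths are in m, angles in rad, forces in N, time in s.
With the tool pointing down it reaches from about 0.35 to 0.9 m from the base axis. Payload 8.1 kg.
Tool frame: the origin (TCP) lies at the centre of the arm's flange, where the gripper is bolted on; the fingertips stand 178 mm ahead of it and the grasp point (between the pads) lies 159 mm ahead of it; z points along the fingers, y is the direction in which the jaws open and shut (so a half turn about z gives the same grasp; the last joint's range is limited). The gripper opens to 92 mm and grips with 3 to 60 N. Pads are 19 mm wide; open, the fingers measure 130 mm over their backs; the gripper's body (75 mm by 190 mm) begins 47 mm behind the grasp point.
Start: joints at [-1.218, 0.434, 0.025, 1.573, -0.012, 1.134, -0.075], TCP at [0.275, 0.561, 0.405] pointing down, gripper open.
Joint ranges: [-2.62, 2.62], [-0.44, 2.09], [-1.27, 1.32], [0.08, 2.57], [-1.32, 4.46], [0.12, 2], [-2.74, 2.74]. Speed limits (rad/s): [2.22, 2.22, 3.01, 3.01, 3.14, 3.14, 3.14].

INTERFACE

Orientations are given as a rotation vector (axis times angle).
In Python, from cell import arm gives the robot as it stands. The module is installed in compiled form; this text tells all that it offers.
- The arm moves only by the tool move_arm, never from a script. Its argument "steps" is a list of rows, each a list of 4 numbers: the shift along the tool's x, y, z in mm, then the turn about the tool's z in rad. In form: [[x, y, z, twist], ...]. A call has 1 to 20 rows; each row is the pose to reach, as a shift and turn from the pose commanded when the call began, along the tool's axes at that moment; what a row does not reach only later rows make up. A row lasts 1/8 s, in which the tool goes at most 62.5 mm and 10.7 degrees, less where a joint would pass 70% of its speed; a pose out of reach is approached as far as the arm can. A call with a gripper value outside its range is refused whole. "grip" is the finger opening in mm, from 0 to 91.8, set as the call begins (left out, the last holds). The fingers move at their own pace and stop on an object; "grip_force" is the grip in N (left out, the last holds). Time passes only in rows, so rows that repeat a pose let the fingers close. It gives the time, the measured TCP pose, the force and the opening at its end, in the units of the state.
- arm.observe(): the state, without advancing time (a new reading comes with each control period).
- arm.get_image(name): name is "scene" or "top" or "wrist"; returns the picture (384x512x3 uint8, red, green, blue); there is no depth.
- arm.camera_info(name): a dict with "mtx" (3x3 intrinsics, pixels), "pose" (4x4, takes a point from camera to world coordinates); the wrist camera has in their place "T_tool_cam" (4x4, takes a point from camera to tool coordinates, whose origin is the TCP and whose axes are the flange's). Camera axes: x right, y down, z forward; pixel columns grow to the right and rows downward; lengths in m; the calibration is good to about 2 mm. A picture is of the moment at which its call begins: read the wrist's pose just before it. camera_info takes no time and is no camera call.
- arm.sign_off(): hands the job in, once; it reports no verdict.
The state is a dict: "clock": time; "joints": joint angles; "dq": joint speeds; "joint_efforts": joint torques, N m; "position": TCP position; "ee_rot": TCP orientation; "force": force on the tool from outside, world axes, zero at the start; "ft_torque": the same for the moment, N m; "width": opening from 0.0 (shut) to 1.0 (fully open).
Only numpy, scipy, OpenCV 4.12 (cv2) and the standard library are available. Lean on these libraries where they do the work, as an engineer would, in place of code of your own. Each camera call takes 0.05 s, during which the arm holds its last target.

## Working session

There is one attempt and no reset: what is moved stays moved. The work goes in short steps, Python scripts to look and compute and a tool call to move; the robot and the scene stay as the last step left them, time stands still between calls to the robot, and variables do not carry over. Pictures are saved under pics/ and viewed, and the job is handed in when it is done.

Besides the shell and the picture viewer there is one more tool, called after "Call:" in YAML: its name, and indented under it one key for each argument. move_arm: Moves the arm, as the interface text tells. Its arguments: {"type":"object","properties":{"steps":{"type":"array"},"grip":{"type":"number"},"grip_force":{"type":"number"}},"required":["steps"]}

```bash
mkdir -p pics
python3 - <<'E'
from cell import arm
import cv2,json,numpy as np
s=arm.observe();print({k:np.round(v,4).tolist() for k,v in s.items()})
for n in("scene","top","wrist"):
    im=arm.get_image(n);cv2.imwrite(f"pics/{n}0.png",im[:,:,::-1]);c=arm.camera_info(n);print(n,{k:np.round(v,4).tolist() for k,v in c.items()})
E
```

```text
{'clock': 0.0, 'joints': [-1.2176, 0.4352, 0.025, 1.5741, -0.0116, 1.134, -0.0751], 'dq': [0.001, 0.0005, -0.001, 0.0028, 0.0005, -0.0011, -0.0002], 'joint_efforts': [-0.0006, -66.7868, 0.9846, -31.4444, -0.0606, 0.0431, 0.0001], 'position': [0.275, 0.561, 0.404], 'ee_rot': [-0.7098, -3.0601, 0.0024], 'force': [0.3551, -0.6081, 0.7474], 'ft_torque': [0.009, -0.0074, 0.0144], 'width': 0.9966}
scene {'mtx': [[354.4957, 0.0, 257.3691], [0.0, 354.4957, 190.2063], [0.0, 0.0, 1.0]], 'pose': [[-0.7083, 0.3621, -0.606, 1.2114], [0.7055, 0.3925, -0.5901, 0.6498], [0.0242, -0.8455, -0.5334, 0.7505], [0.0, 0.0, 0.0, 1.0]]}
top {'mtx': [[372.4492, 0.0, 258.9818], [0.0, 372.4492, 194.1283], [0.0, 0.0, 1.0]], 'pose': [[-0.0243, -0.9901, 0.1386, 0.4126], [-0.9997, 0.0246, 0.0005, -0.0262], [-0.004, -0.1385, -0.9904, 1.2131], [0.0, 0.0, 0.0, 1.0]]}
wrist {'mtx': [[301.5449, 0.0, 254.2371], [0.0, 301.5449, 186.5048], [0.0, 0.0, 1.0]], 'T_tool_cam': [[-0.0, -0.9692, -0.2463, 0.0652], [1.0, 0.0001, -0.0005, -0.0001], [0.0006, -0.2463, 0.9692, 0.0196], [0.0, 0.0, 0.0, 1.0]]}
```

View pics/top0.png

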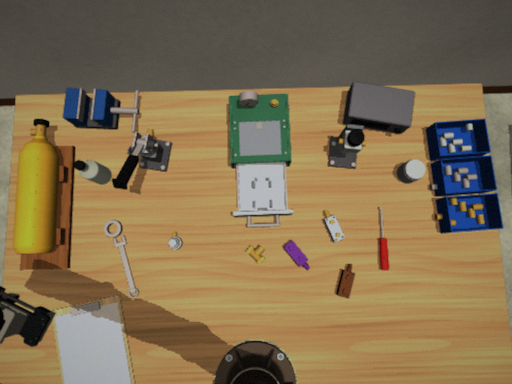

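View pics/scene0.png

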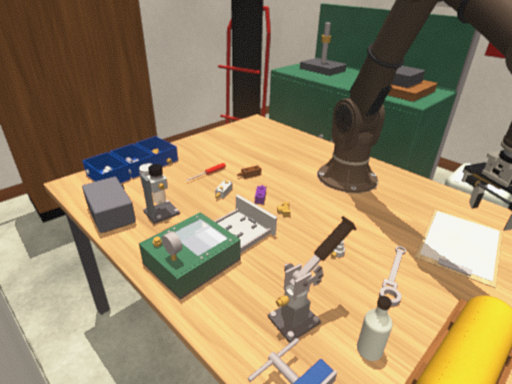

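View pics/wrist0.png

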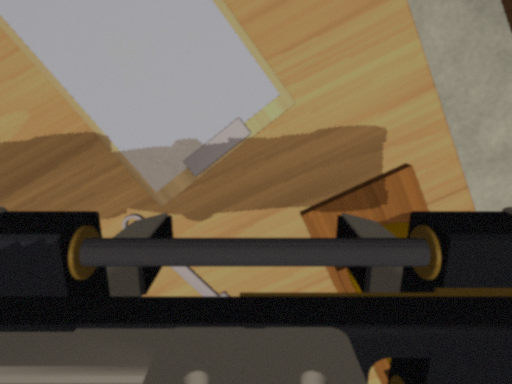

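The top view shows the white-grey block at about (333,226), nipple up-left, the open drawer at (262,188), and the lever at (130,165) on the left. Next I'll enlarge crops.

```bash
cat > h.py <<'E'
from cell import arm
import cv2,numpy as np
from scipy.spatial.transform import Rotation as R
def ray(n,uv,z):
    c=arm.camera_info(n);K=c["mtx"]
    if n=="wrist":
        s=arm.observe();T=np.eye(4);T[:3,:3]=R.from_rotvec(s["ee_rot"]).as_matrix();T[:3,3]=s["position"];P=T@c["T_tool_cam"]
    else:P=np.array(c["pose"])
    d=P[:3,:3]@np.linalg.inv(K)@np.array([uv[0],uv[1],1.]);o=P[:3,3]
    return o+d*(z-o[2])/d[2]
def proj(n,p):
    c=arm.camera_info(n);P=np.linalg.inv(c["pose"]);q=P[:3,:3]@np.array(p)+P[:3,3];q=c["mtx"]@q;return q[:2]/q[2]
def crop(src,dst,x0,y0,x1,y1,f):
    im=cv2.imread(src)[y0:y1,x0:x1];cv2.imwrite(dst,cv2.resize(im,None,fx=f,fy=f,interpolation=cv2.INTER_CUBIC))
E
python3 - <<'E'
from h import *
crop("pics/top0.png","pics/c1.png",220,80,350,280,3)
crop("pics/top0.png","pics/c2.png",220,140,360,240,5)
crop("pics/top0.png","pics/c3.png",60,100,200,200,5)
E
```

```text
(no output)
```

View pics/c2.png

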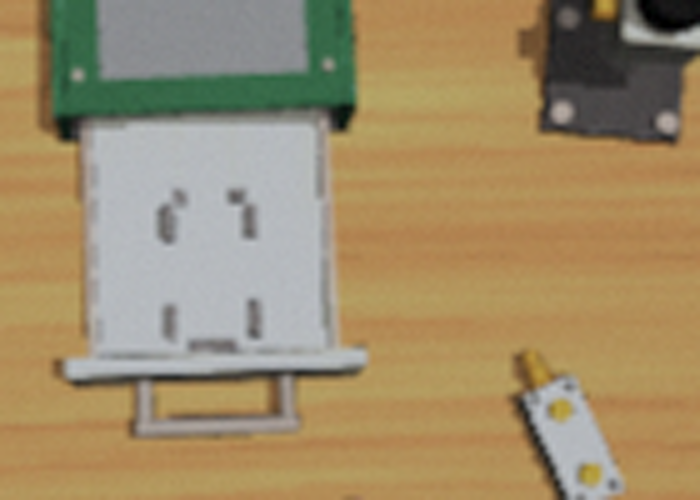

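View pics/c3.png

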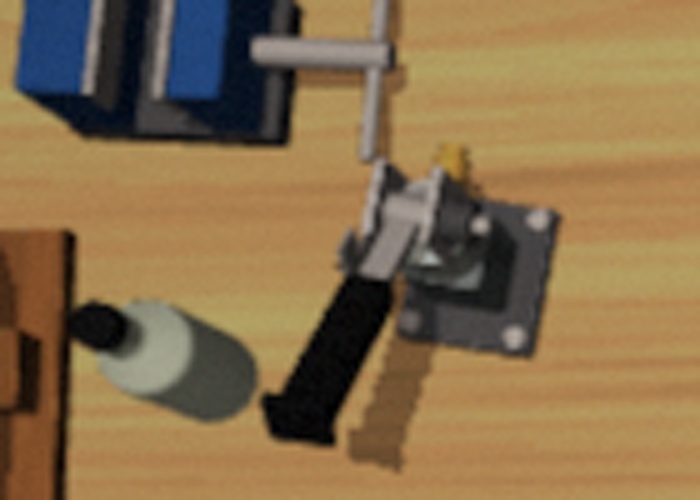

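Run:
```python
from h import *
f=lambda x,y,z,ox=220,oy=140:np.round(ray("top",(ox+x/5,oy+y/5),z),4)
print("plugs",f(560,408,.038),f(590,474,.038),"tip",f(528,355,.016))
print("panel rear top L/R",f(65,360,.076),f(366,349,.076), "front", f(67,378,.076),f(366,367,.076))
print("bar ends",f(133,430,.036),f(299,424,.036))
print("slots mid blocks",[f(*p,.027) for p in((165,222),(250,220),(169,322),(255,318),(213,346),(180,197),(237,196))])
print("chamber front corners",f(55,117,.08),f(355,105,.08), "window")
print("chamber rear",f(0,0,.08))
g=lambda x,y,z:f(x,y,z,60,100)
print("lever foot",[g(*p,.01) for p in((558,210),(530,355),(400,335))])
print("bolts",[g(*p,.012) for p in((540,218),(515,336),(409,320))])
print("grip end",g(268,400,.27),g(332,440,.27),"grip root",g(338,280,.2),g(392,300,.2),"pivot",g(372,200,.17),g(435,205,.17))
```

```text
plugs [ 0.4839 -0.2534  0.038 ] [ 0.4421 -0.2701  0.038 ] tip [ 0.5198 -0.2388  0.016 ]
panel rear top L/R [0.5184 0.0553 0.076 ] [ 0.5206 -0.1292  0.076 ] front [0.5073 0.0543 0.076 ] [ 0.5095 -0.1288  0.076 ]
bar ends [0.4768 0.016  0.036 ] [ 0.478  -0.0888  0.036 ]
slots mid blocks [array([ 0.6107, -0.007 ,  0.027 ]), array([ 0.6106, -0.0619,  0.027 ]), array([ 0.5457, -0.0081,  0.027 ]), array([ 0.5469, -0.0633,  0.027 ]), array([ 0.5296, -0.0359,  0.027 ]), array([ 0.6268, -0.0171,  0.027 ]), array([ 0.6266, -0.0539,  0.027 ])]
chamber front corners [0.6697 0.059  0.08  ] [ 0.6726 -0.1276  0.08  ] window
chamber rear [0.7456 0.0925 0.08  ]
lever foot [array([0.7634, 0.2611, 0.01  ]), array([0.6654, 0.2788, 0.01  ]), array([0.681 , 0.3647, 0.01  ])]
bolts [array([0.7576, 0.2726, 0.012 ]), array([0.678 , 0.2883, 0.012 ]), array([0.6905, 0.3584, 0.012 ])]
grip end [0.5906 0.3476 0.27  ] [0.5689 0.3141 0.27  ] grip root [0.6709 0.3383 0.2   ] [0.6587 0.3079 0.2   ] pivot [0.7254 0.3305 0.17  ] [0.7215 0.294  0.17  ]
```

Run:
```python
from h import *
crop("pics/scene0.png","pics/c4.png",120,160,300,300,4)
crop("pics/scene0.png","pics/c5.png",240,190,420,370,4)
```

```text
(no output)
```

View pics/c4.png

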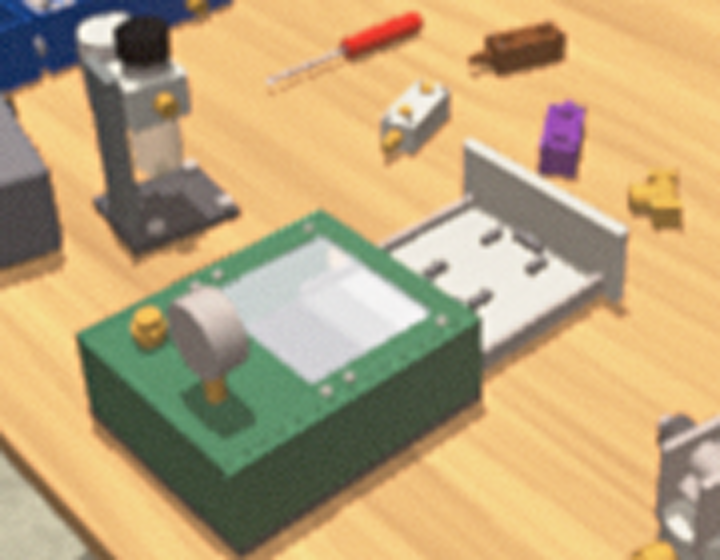

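View pics/c5.png

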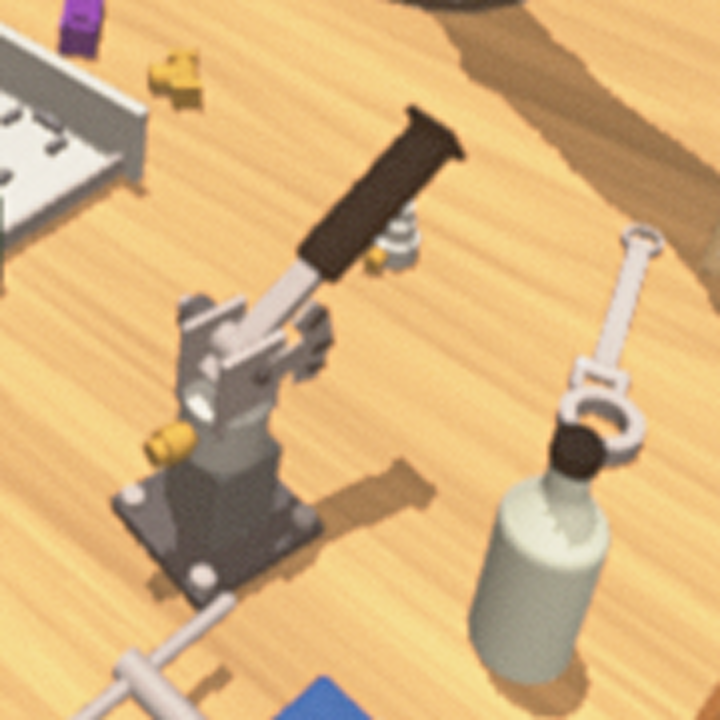

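View pics/c1.png

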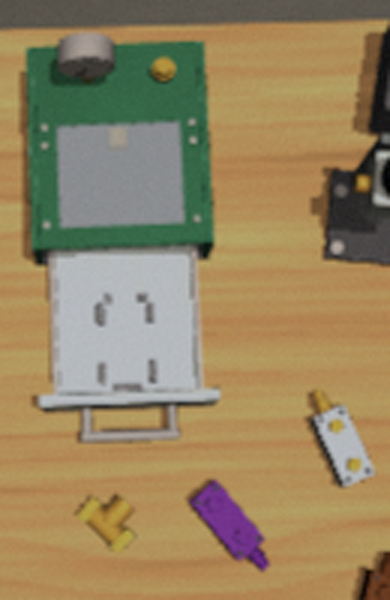

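```bash
cat > ov.py <<'E'
from h import *
def lev(piv,yaw,q):
    a=.6-q; Rz=R.from_euler('z',yaw).as_matrix();Ry=R.from_euler('y',a).as_matrix()
    M=Rz@Ry  # -x raised when a>0 : Ry(a)(-1,0,0)=(-cos,0,+sin)
    return lambda p:np.array(piv)+M@np.array(p)
def draw(name,img,dst,box,f,polys):
    im=cv2.imread(img);x0,y0,x1,y1=box
    im=cv2.resize(im[y0:y1,x0:x1],None,fx=f,fy=f,interpolation=cv2.INTER_CUBIC)
    for pts,col in polys:
        q=np.array([(proj(name,p)-[x0-.5,y0-.5])*f for p in pts]).astype(int)
        cv2.polylines(im,[q],True,col,1,cv2.LINE_AA)
    cv2.imwrite(dst,im)
def rect(fn,x0,x1,y0,y1,z):return [fn((x0,y0,z)),fn((x1,y0,z)),fn((x1,y1,z)),fn((x0,y1,z))]
def fr(o,yaw):
    M=R.from_euler('z',yaw).as_matrix();return lambda p:np.array(o)+M@np.array(p)
def polys(piv,ly,blk,by,nest,cy,op):
    L=lev(piv,ly,0);P=[]
    P.append((rect(L,-.175,-.065,-.015,.015,.011),(0,255,255)));P.append((rect(L,-.175,-.065,-.015,.015,-.011),(0,200,0)))
    F=fr((piv[0],piv[1],0),ly)
    B=fr(blk,by);P.append((rect(B,-.04,.04,-.018,.018,.032),(0,0,255)));P.append((rect(B,-.04,.04,-.018,.018,0),(255,0,0)));P.append(([B((.04,0,.016)),B((.064,0,.016))],(255,0,255)))
    N=fr(nest,cy);P.append((rect(N,-.045,.045,-.023,.023,0),(0,0,255)));P.append((rect(N,-.045,.045,-.023,.023,.009),(0,160,0)))
    P.append((rect(N,-.07,-.058,-.093,.093,.058),(255,0,255)))
    # chamber: origin at nest x + (122-70)mm+opening
    P.append((rect(N,.052+op-.11,.052+op+.11,-.095,.095,.062),(0,255,255)))
    return P
E
cat > o1.py <<'E'
from ov import *
A=dict(piv=(.724,.3155,.15),ly=-.19,blk=(.462,-.2622,0),by=.38,nest=(.578,-.0355,.018),cy=.015,op=.155)
P=polys(**A)
draw("top","pics/top0.png","pics/o1.png",(220,80,350,250),4,P)
draw("top","pics/top0.png","pics/o2.png",(90,110,190,210),6,P)
draw("scene","pics/scene0.png","pics/o3.png",(130,160,300,300),4,P)
draw("scene","pics/scene0.png","pics/o4.png",(260,200,380,350),4,P)
E
python3 o1.py
```

```text
(no output)
```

View pics/o1.png

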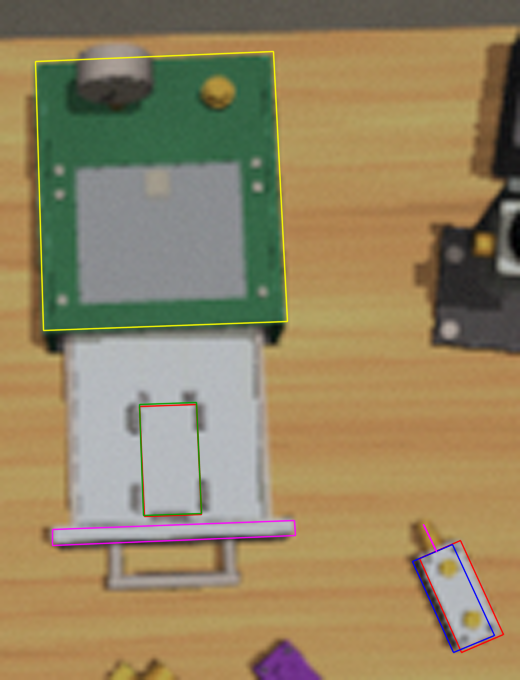

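View pics/o2.png

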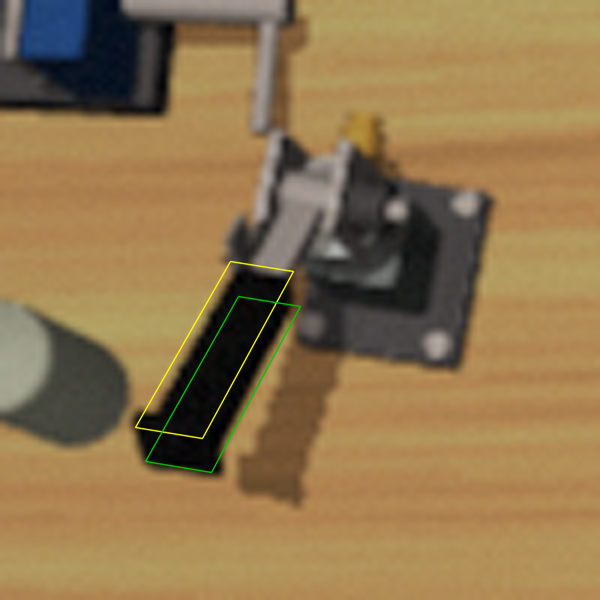

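View pics/o3.png

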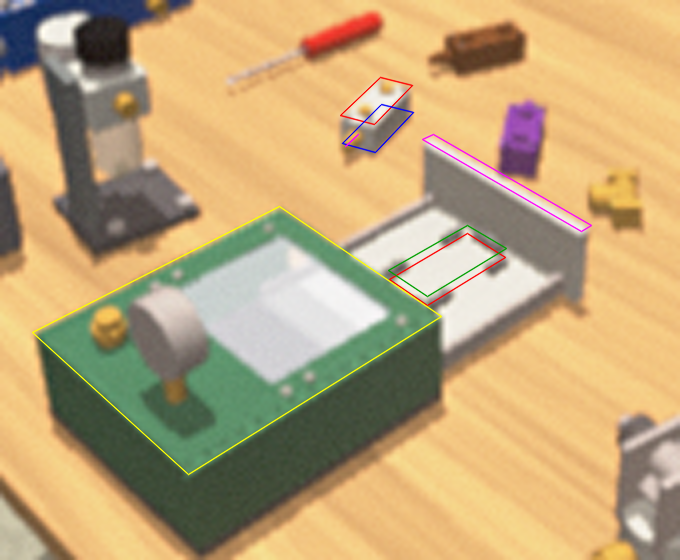

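View pics/o4.png

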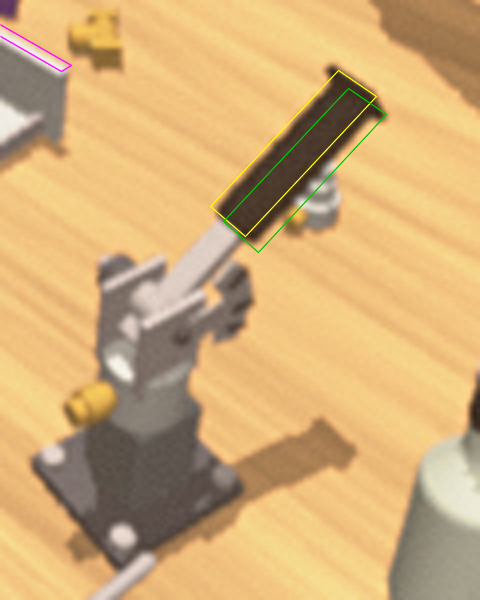

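Call:
move_arm:
  steps:
    - [-43,-38,6,0.144]
    - [-86,-75,12,0.288]
    - [-128,-113,19,0.432]
    - [-171,-150,25,0.576]
    - [-214,-188,31,0.72]
    - [-256,-226,37,0.865]
    - [-299,-263,44,1.01]
    - [-342,-301,50,1.153]
    - [-360,-351,57,1.297]
    - [-378,-400,64,1.44]
    - [-396,-450,71,1.585]
    - [-414,-500,78,1.73]
    - [-433,-549,85,1.873]
    - [-451,-599,92,2.017]
    - [-469,-649,99,2.16]
    - [-487,-698,105,2.306]
    - [-487,-698,105,2.306]
    - [-487,-698,105,2.306]

```text
clock: 2.4
position: [0.405, -0.2795, 0.2994]
ee_rot: [-3.084, -0.594, 0.001]
force: [0.4, 0.3, 0.0]
width: 1.003
```

Run:
```python
from h import *
s=arm.observe();print({k:np.round(s[k],4).tolist() for k in('clock','joints','position','ee_rot','force')})
M=R.from_rotvec(s['ee_rot']).as_matrix();print(np.round(M,4))
cv2.imwrite("pics/w1.png",cv2.resize(arm.get_image("wrist")[:,:,::-1],None,fx=1.5,fy=1.5))
```

```text
{'clock': 2.4, 'joints': [-0.0709, 0.4158, 0.7562, 2.0606, -0.3925, 0.8108, -0.2712], 'position': [0.405, -0.2795, 0.2994], 'ee_rot': [-3.084, -0.5939, 0.001], 'force': [0.4244, 0.3229, 0.0165]}
[[ 9.285e-01  3.714e-01 -8.000e-04]
 [ 3.714e-01 -9.285e-01  8.000e-04]
 [-4.000e-04 -1.000e-03 -1.000e+00]]
```

View pics/w1.png

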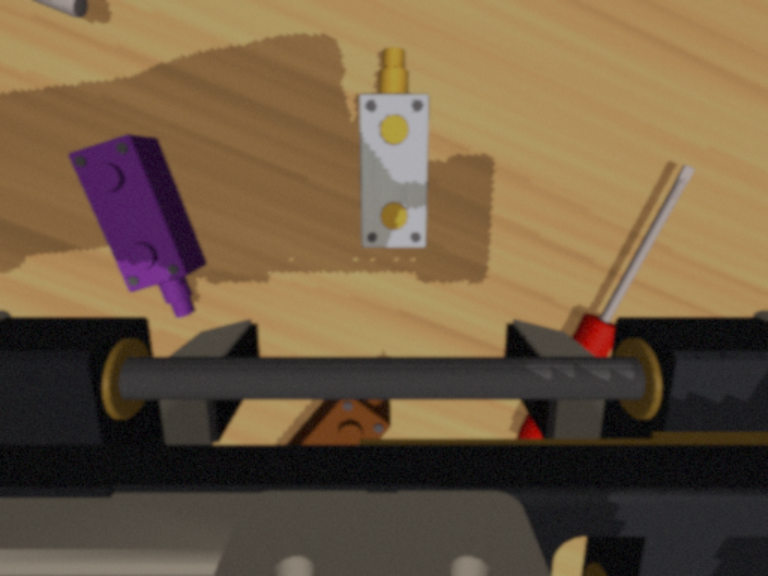

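Run:
```python
from h import *
c=[ray("wrist",(x/1.5,y/1.5),.032) for x,y in((359,95),(428,95),(427,247),(360,247))]
print(np.round(c,4)); m=np.mean(c,0);print(m)
d=(c[0]+c[1]-c[2]-c[3])/2;print(np.linalg.norm(d),np.linalg.norm(c[0]-c[1]),np.arctan2(d[1],d[0]))
t=ray("wrist",(394/1.5,48/1.5),.016);print(t,np.arctan2(*(t-m)[1::-1]),np.hypot(*(t-m)[:2]))
p=[ray("wrist",(x/1.5,y/1.5),.038) for x,y in((394,129),(394,215))];print(p,np.mean(p,0),np.arctan2(*(p[0]-p[1])[1::-1]))
s=arm.observe();M=R.from_rotvec(s['ee_rot']).as_matrix();print(M.T@(m-s['position']))
```

```text
[[ 0.4947 -0.231   0.032 ]
 [ 0.5079 -0.2638  0.032 ]
 [ 0.4352 -0.2945  0.032 ]
 [ 0.4214 -0.26    0.032 ]]
[ 0.4648147  -0.26232937  0.032     ]
0.07890508260148887 0.03534111384163958 0.3885029376391984
[ 0.52526158 -0.23830396  0.016     ] 0.3783174600803202 0.06504648578540372
[array([ 0.48564259, -0.25392113,  0.038     ]), array([ 0.4453324 , -0.27043334,  0.038     ])] [ 0.4654875  -0.26217723  0.038     ] 0.38877939692954167
[0.0613767  0.0071097  0.26750273]
```

Call:
move_arm:
  steps:
    - [35,4,20,0]
    - [61,7,50,-0.004]
    - [61,7,85,-0.004]
    - [61,7,105,-0.004]
    - [61,7,115,-0.004]
    - [61,7,115,-0.004]

```text
clock: 3.2
position: [0.4646, -0.263, 0.1847]
ee_rot: [-3.083, -0.601, 0.0]
force: [-0.9, -0.4, 0.7]
width: 0.999
```

Call:
move_arm:
  steps:
    - [0,0,0,0]
    - [0,0,0,0]
    - [0,0,0,0]
    - [0,0,0,0]
    - [0,0,0,0]
    - [0,0,0,0]
    - [0,0,0,0]
  grip: 25
  grip_force: 25

```text
clock: 4.08
position: [0.4643, -0.2637, 0.1847]
ee_rot: [-3.084, -0.599, 0.0]
force: [-1.6, 0.9, 1.1]
width: 0.39
```

Call:
move_arm:
  steps:
    - [0,0,-50,0]
    - [0,0,-110,0]
    - [15,-40,-145,0.06]
    - [35,-85,-145,0.15]
    - [55,-130,-145,0.24]
    - [75,-175,-145,0.33]
    - [90,-212,-145,0.368]
    - [90,-212,-145,0.368]
    - [90,-212,-145,0.368]

```text
clock: 5.2
position: [0.4682, -0.0339, 0.3296]
ee_rot: [3.141, 0.025, -0.0]
force: [-0.1, 0.2, -2.1]
width: 0.391
```

Run:
```python
from h import *
s=arm.observe();print({k:np.round(s[k],4).tolist() for k in('clock','joints','position','ee_rot','force','width')})
cv2.imwrite("pics/w2.png",cv2.resize(arm.get_image("wrist")[:,:,::-1],None,fx=1.5,fy=1.5))
```

```text
{'clock': 5.2, 'joints': [-0.7564, 0.3651, 0.9353, 2.0858, -0.3848, 0.8704, -1.1532], 'position': [0.4682, -0.0339, 0.3296], 'ee_rot': [3.1411, 0.0254, -0.0003], 'force': [-0.1125, 0.1998, -2.0557], 'width': 0.3906}
```

View pics/w2.png

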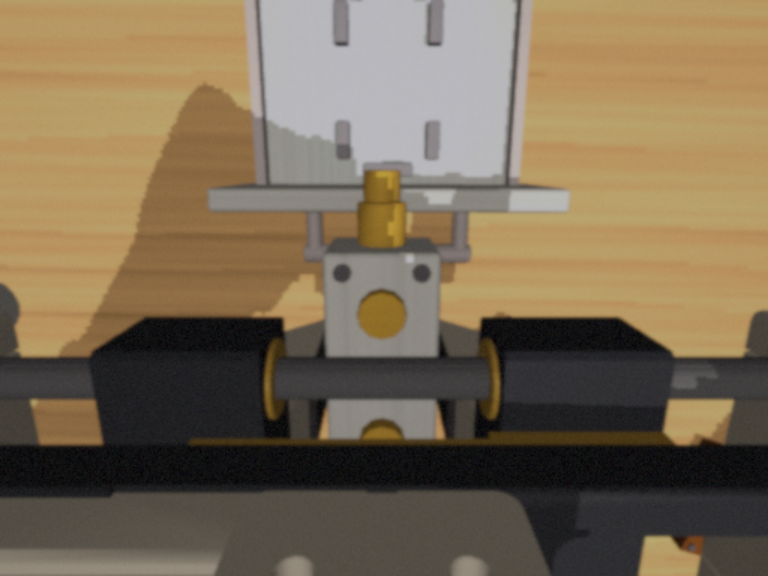

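Run:
```python
from h import *
w=lambda x,y,z:np.round(ray("wrist",(x/1.5,y/1.5),z),4)
print("inner L",w(348,20,.027),w(350,135,.027),"R",w(428,20,.027),w(426,135,.027))
print("gap rear edge",w(341,41,.027),w(435,41,.027),"front edge",w(343,122,.027),w(432,122,.027), "front inner", w(388,163,.027))
print("panel front top",w(209,210,.076),w(568,210,.076))
s=arm.observe();M=R.from_rotvec(s['ee_rot']).as_matrix()
zt=s['position'][2]-.1847+.032
a,b=ray("wrist",(326/1.5,252/1.5),zt),ray("wrist",(438/1.5,252/1.5),zt);print("held front edge",a,b)
t=ray("wrist",(382/1.5,170/1.5),zt-.016);print("tip",t, M.T@((a+b)/2-s['position']),M.T@(t-s['position']))
```

```text
inner L [ 0.6134 -0.0141  0.027 ] [ 0.5516 -0.0151  0.027 ] R [ 0.614  -0.0591  0.027 ] [ 0.5522 -0.0604  0.027 ]
gap rear edge [ 0.6025 -0.0101  0.027 ] [ 0.6033 -0.0636  0.027 ] front edge [ 0.5589 -0.0109  0.027 ] [ 0.5596 -0.0637  0.027 ] front inner [ 0.5357 -0.0381  0.027 ]
panel front top [0.5109 0.0542 0.076 ] [ 0.5136 -0.1303  0.076 ]
held front edge [ 0.50934185 -0.01778499  0.17702809] [ 0.50983516 -0.0512782   0.17702809]
tip [ 0.53321976 -0.03420206  0.16102809] [0.04131049 0.0006647  0.15270091] [0.06494377 0.00067982 0.16870128]
```

Call:
move_arm:
  steps:
    - [50,2,0,0]
    - [100,4,10,0]
    - [112,4.5,45,0]
    - [112,4.5,80,0]
    - [112,4.5,105,0]
    - [112,4.5,118,0]
    - [112,4.5,123,0]
    - [112,4.5,126,0]
    - [112,4.5,126,0]

```text
clock: 6.38
position: [0.5808, -0.0364, 0.2043]
ee_rot: [-3.141, -0.025, -0.002]
force: [0.0, 0.1, -1.8]
width: 0.39
```

Run:
```python
from h import *
s=arm.observe();print({k:np.round(s[k],4).tolist() for k in('clock','position','ee_rot','force','ft_torque','width')})
cv2.imwrite("pics/w3.png",cv2.resize(arm.get_image("wrist")[:,:,::-1],None,fx=1.5,fy=1.5))
cv2.imwrite("pics/s3.png",arm.get_image("scene")[:,:,::-1]);crop("pics/s3.png","pics/s3c.png",140,150,300,290,5)
```

```text
{'clock': 6.375, 'position': [0.5808, -0.0364, 0.2043], 'ee_rot': [-3.1414, -0.0247, -0.0016], 'force': [0.0097, 0.1326, -1.7677], 'ft_torque': [-0.0363, 0.2153, 0.0], 'width': 0.3896}
```

View pics/w3.png

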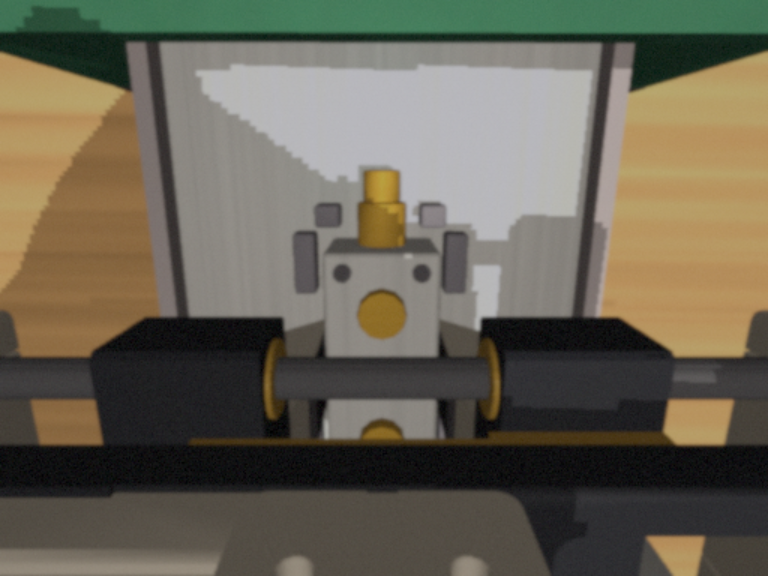

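View pics/s3c.png

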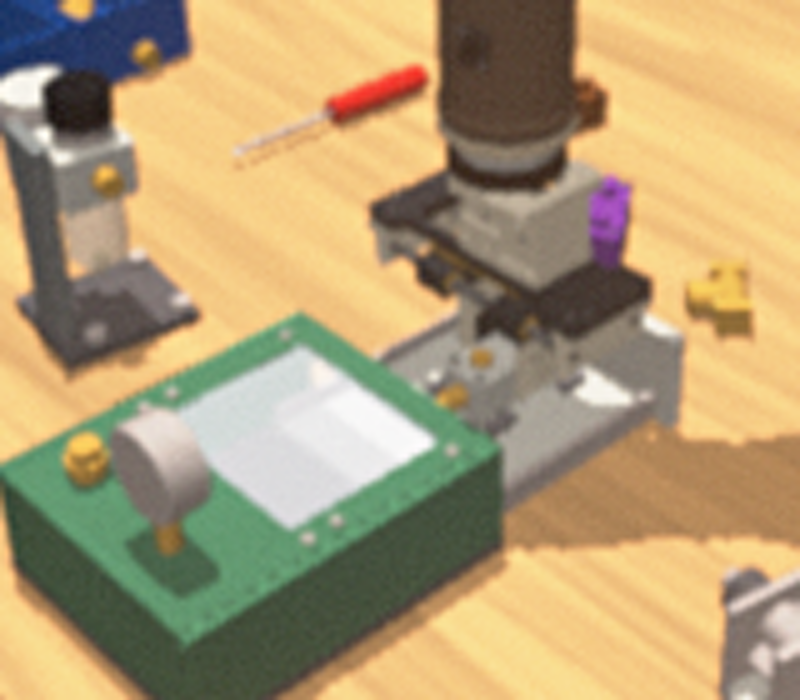

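The block sits centred between the locating blocks (317/326 and 438/443). I'll lower it 1.5 mm more and release.

Call:
move_arm:
  steps:
    - [0,-0.5,1.5,0]
    - [0,-0.5,1.5,0]

```text
clock: 6.72
position: [0.5808, -0.0358, 0.2027]
ee_rot: [-3.141, -0.025, -0.002]
force: [0.1, -0.4, 2.3]
width: 0.39
```

Call:
move_arm:
  steps:
    - [0,0,0,0]
    - [0,0,0,0]
    - [0,0,0,0]
    - [0,0,0,0]
    - [0,0,0,0]
  grip: 64

```text
clock: 7.35
position: [0.5805, -0.0358, 0.2022]
ee_rot: [3.141, 0.025, -0.0]
force: [-0.4, 0.1, -0.4]
width: 0.693
```

Call:
move_arm:
  steps:
    - [0,0,-15,0]
    - [0,0,-45,0]
    - [0,0,-85,0]
    - [-40,0,-110,0]
    - [-90,0,-110,0]
    - [-110,0,-110,0]
    - [-110,0,-110,0]

```text
clock: 8.22
position: [0.4694, -0.0376, 0.3131]
ee_rot: [-3.14, -0.024, -0.001]
force: [-0.0, -0.0, 0.2]
width: 0.695
```

Run:
```python
from h import *
s=arm.observe();print({k:np.round(s[k],4).tolist() for k in('clock','position','ee_rot','force','ft_torque','width')})
cv2.imwrite("pics/w4.png",cv2.resize(arm.get_image("wrist")[:,:,::-1],None,fx=1.5,fy=1.5))
```

```text
{'clock': 8.225, 'position': [0.4694, -0.0376, 0.3131], 'ee_rot': [-3.1396, -0.0237, -0.0006], 'force': [-0.0366, -0.0025, 0.2149], 'ft_torque': [-0.0739, 0.1027, -0.0331], 'width': 0.6949}
```

View pics/w4.png

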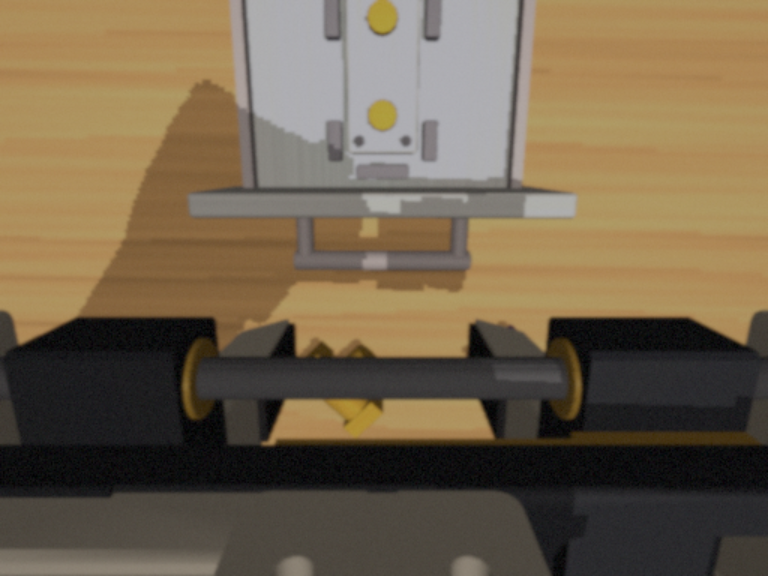

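Call:
move_arm:
  steps:
    - [5,0,30,0]
    - [5,0,65,0]
    - [5,0,87,0]
    - [5,0,87,0]
    - [12,0,87,0]
    - [20,0,87,0]
    - [28,0,87,0]
    - [38,0,87,0]
    - [50,0,87,0]
    - [63,0,87,0]
    - [78,0,87,0]
    - [93,0,87,0]
    - [108,0,87,0]
    - [123,0,87,0]
    - [138,0,87,0]
    - [150,0,87,0]
    - [158,0,87,0]
    - [162,0,87,0]
    - [162,0,87,0]
  grip: 0

```text
clock: 10.65
position: [0.6327, -0.0349, 0.2252]
ee_rot: [3.141, 0.025, 0.001]
force: [-0.1, 0.0, -1.0]
width: 0.001
```

Run:
```python
from h import *
s=arm.observe();print({k:np.round(s[k],4).tolist() for k in('clock','position','ee_rot','force','ft_torque','width')})
cv2.imwrite("pics/w5.png",cv2.resize(arm.get_image("wrist")[:,:,::-1],None,fx=1.5,fy=1.5))
cv2.imwrite("pics/s5.png",arm.get_image("scene")[:,:,::-1]);crop("pics/s5.png","pics/s5c.png",140,150,300,290,5)
```

```text
{'clock': 10.65, 'position': [0.6327, -0.0349, 0.2252], 'ee_rot': [3.1414, 0.0249, 0.0008], 'force': [-0.1181, 0.0013, -1.0387], 'ft_torque': [-0.0677, 0.2171, -0.026], 'width': 0.0005}
```

View pics/w5.png

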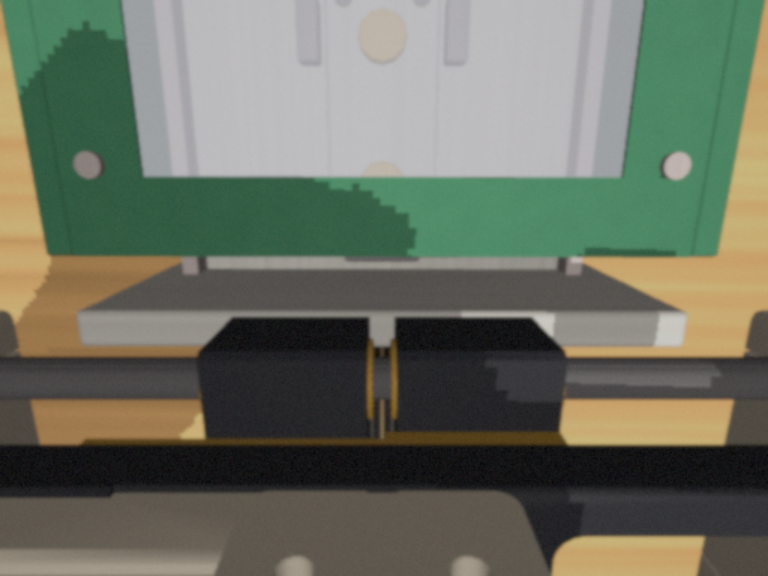

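View pics/s5c.png

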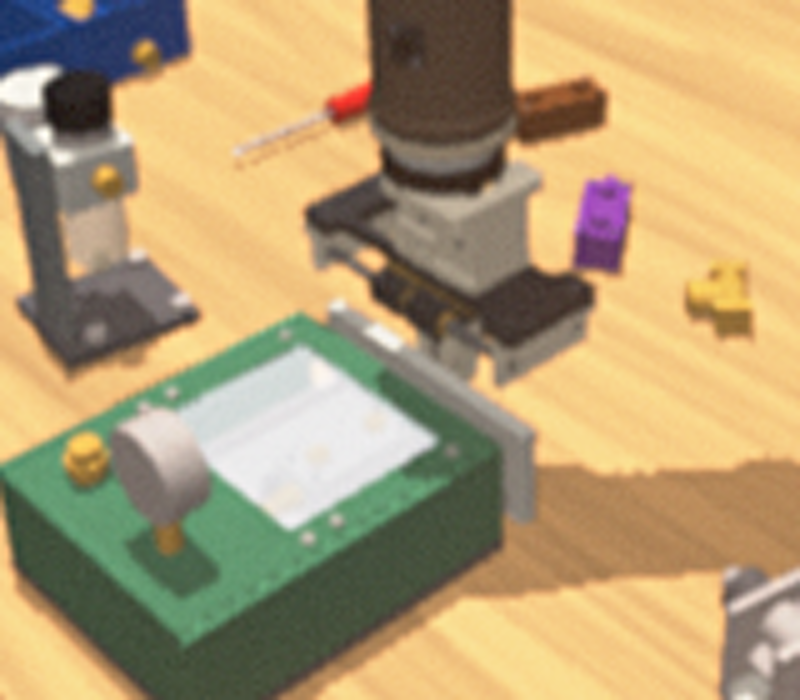

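Call:
move_arm:
  steps:
    - [4,0,0,0]
    - [8,0,0,0]
    - [12,0,0,0]
    - [15,0,0,0]
    - [17,0,0,0]
    - [17,0,0,0]

```text
clock: 11.5
position: [0.6498, -0.0346, 0.2253]
ee_rot: [3.141, 0.025, 0.001]
force: [0.6, 0.4, 1.1]
width: 0.003
```

Call:
move_arm:
  steps:
    - [2,0,0,0]
    - [4,0,0,0]
    - [6,0,0,0]
    - [6,0,0,0]

```text
clock: 12.0
position: [0.6524, -0.0349, 0.2247]
ee_rot: [-3.14, -0.023, 0.013]
force: [-17.7, 1.1, 12.9]
width: 0.004
```

Run:
```python
from h import *
s=arm.observe();print({k:np.round(s[k],4).tolist() for k in('clock','position','ee_rot','force','ft_torque','width')})
cv2.imwrite("pics/w6.png",cv2.resize(arm.get_image("wrist")[:,:,::-1],None,fx=1.5,fy=1.5))
```

```text
{'clock': 12.0, 'position': [0.6524, -0.0349, 0.2247], 'ee_rot': [-3.1395, -0.0229, 0.0134], 'force': [-17.7013, 1.0514, 12.9278], 'ft_torque': [0.1775, 3.7022, 0.0062], 'width': 0.0038}
```

View pics/w6.png

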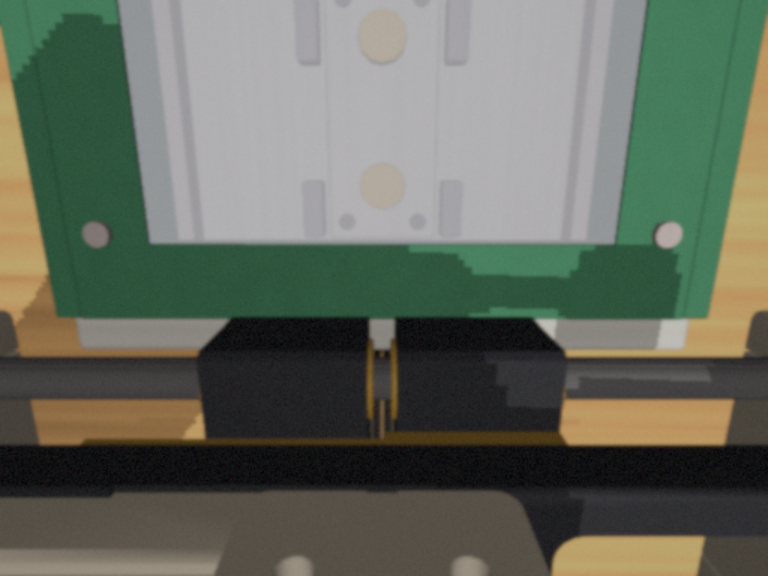

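Drawer hit its stop (−17.7 N) and the block is seated under the window. Backing off and moving to look at the lever.

Call:
move_arm:
  steps:
    - [-15,0,0,0]
    - [-30,0,-20,0]
    - [-40,0,-60,0]
    - [-50,0,-115,0]
    - [-60,-40,-160,0.03]
    - [-70,-90,-195,0.06]
    - [-80,-145,-220,0.09]
    - [-90,-200,-240,0.12]
    - [-100,-255,-255,0.15]
    - [-110,-310,-255,0.18]
    - [-120,-360,-255,0.206]
    - [-120,-387,-255,0.206]
    - [-120,-387,-255,0.206]
    - [-120,-387,-255,0.206]

```text
clock: 13.8
position: [0.5297, 0.3494, 0.4804]
ee_rot: [3.127, -0.3, 0.001]
force: [0.2, 0.3, -0.1]
width: 0.005
```

Run:
```python
from h import *
s=arm.observe();print({k:np.round(s[k],4).tolist() for k in('clock','joints','position','ee_rot','force','ft_torque','width')})
cv2.imwrite("pics/w7.png",cv2.resize(arm.get_image("wrist")[:,:,::-1],None,fx=1.5,fy=1.5))
cv2.imwrite("pics/t7.png",arm.get_image("top")[:,:,::-1]);crop("pics/t7.png","pics/t7c.png",90,80,300,270,3.5)
```

```text
{'clock': 13.8, 'joints': [-1.2747, 0.5369, 1.0023, 1.4844, -0.4549, 1.3689, -2.0078], 'position': [0.5297, 0.3494, 0.4804], 'ee_rot': [3.1268, -0.3003, 0.0008], 'force': [0.2019, 0.2766, -0.1357], 'ft_torque': [-0.0576, 0.1878, 0.0556], 'width': 0.0051}
```

View pics/w7.png

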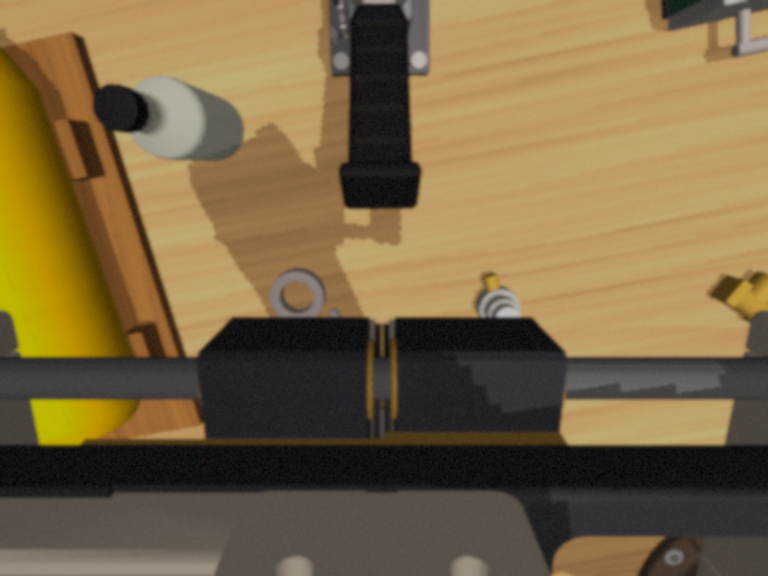

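View pics/t7c.png

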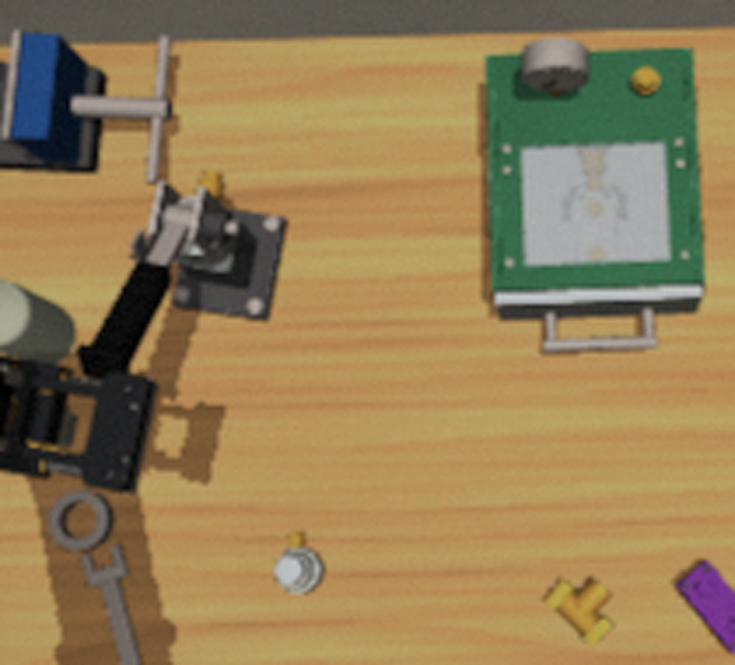

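Run:
```python
from h import *
from ov import lev
w=lambda x,y,z:np.round(ray("wrist",(x/1.5,y/1.5),z),4)
print(w(381,172,.268),w(380,60,.227),w(380,165,.266))
s=arm.observe();M=R.from_rotvec(s['ee_rot']).as_matrix();c=arm.camera_info("wrist")
T=np.eye(4);T[:3,:3]=M;T[:3,3]=s['position'];P=np.linalg.inv(T@c["T_tool_cam"])
for piv in((.724,.3155),(.72,.3155)):
  L=lev((*piv,.15),-.19,0)
  for p in((-.175,.015,.011),(-.175,-.015,.011),(-.065,.015,.011),(-.065,-.015,.011),(-.175,0,.018),(-.168,0,.018),(-.175,0,-.011)):
    q=P[:3,:3]@L(p)+P[:3,3];q=c["mtx"]@q;print(p,np.round(q[:2]/q[2]*1.5,1))
  print("grip level",lev((*piv,.15),-.19,.6)((-.12,0,.011)),"rest",L((-.12,0,.011)))
```

```text
[0.5924 0.3365 0.268 ] [0.6427 0.3272 0.227 ] [0.5953 0.3364 0.266 ]
(-0.175, 0.015, 0.011) [337.3 183.5]
(-0.175, -0.015, 0.011) [405.5 183.4]
(-0.065, 0.015, 0.011) [343.9   1.3]
(-0.065, -0.015, 0.011) [401.2   1.1]
(-0.175, 0, 0.018) [371.  174.5]
(-0.168, 0, 0.018) [371.1 160.5]
(-0.175, 0, -0.011) [372.4 208. ]
grip level [0.60615949 0.33816307 0.161     ] rest [0.63284133 0.33303162 0.22683579]
(-0.175, 0.015, 0.011) [339.2 192.6]
(-0.175, -0.015, 0.011) [407.1 192.4]
(-0.065, 0.015, 0.011) [345.5   9.7]
(-0.065, -0.015, 0.011) [402.6   9.5]
(-0.175, 0, 0.018) [372.9 183.9]
(-0.168, 0, 0.018) [373.  169.9]
(-0.175, 0, -0.011) [374.  216.2]
grip level [0.60215949 0.33816307 0.161     ] rest [0.62884133 0.33303162 0.22683579]
```

Call:
move_arm:
  steps:
    - [40,0,0,0]
    - [80,0,20,0]
    - [104,0,40,0]
    - [104,0,55,0]
    - [104,0,64,0]
    - [101,0,72,0]
    - [97,0,80,0]
    - [93,0,88,0]
    - [90,0,96,0]
    - [87,0,104,0]
    - [84,0,111,0]
    - [82,0,118,0]
    - [80,0,124,0]
    - [79,0,129,0]
    - [78,0,133,0]
    - [77,0,136,0]
    - [77,0,136,0]

```text
clock: 16.02
position: [0.6049, 0.3362, 0.346]
ee_rot: [-3.126, 0.297, -0.005]
force: [0.4, -1.4, 8.0]
width: 0.006
```

Run:
```python
from h import *
s=arm.observe();print({k:np.round(s[k],4).tolist() for k in('clock','joints','position','ee_rot','force','ft_torque','width')})
cv2.imwrite("pics/s8.png",arm.get_image("scene")[:,:,::-1]);crop("pics/s8.png","pics/s8c.png",250,180,400,350,4)
cv2.imwrite("pics/w8.png",cv2.resize(arm.get_image("wrist")[:,:,::-1],None,fx=1.5,fy=1.5))
```

```text
{'clock': 16.025, 'joints': [-1.0893, 0.7282, 0.8949, 1.5103, -0.5944, 1.1881, -1.8547], 'position': [0.6049, 0.3362, 0.346], 'ee_rot': [-3.1258, 0.297, -0.0046], 'force': [0.421, -1.3766, 8.041], 'ft_torque': [-0.3125, 0.018, 0.0189], 'width': 0.006}
```

View pics/s8c.png

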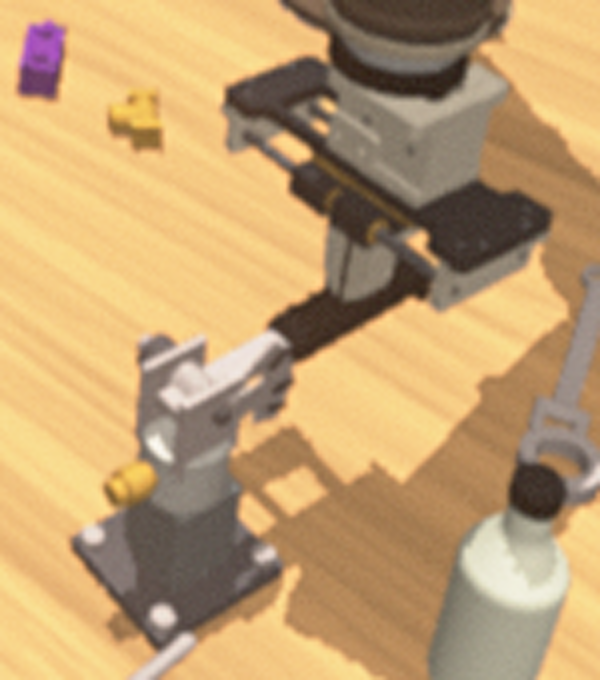

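View pics/w8.png

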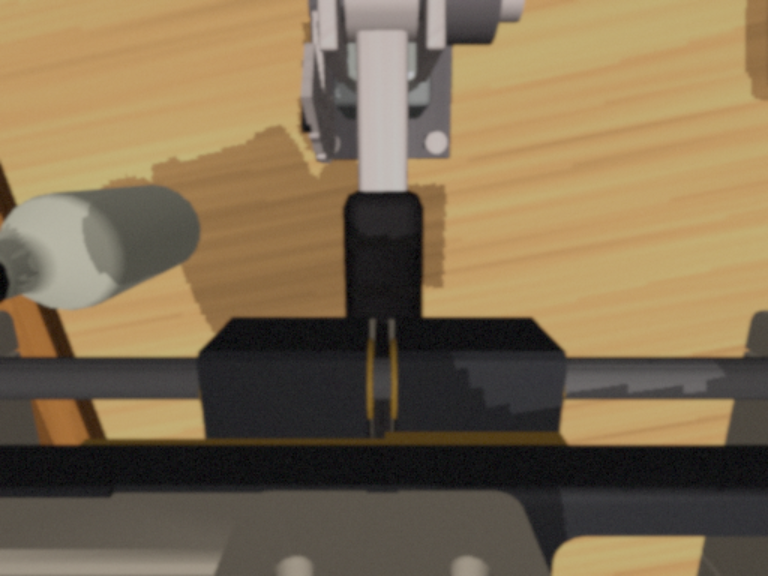

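Call:
move_arm:
  steps:
    - [0,0,2,0]
    - [0,0,4,0]
    - [0,0,5,0]
    - [0,0,5,0]
    - [0,0,5,0]
    - [0,0,5,0]
    - [0,0,5,0]
    - [0,0,5,0]

```text
clock: 17.12
position: [0.6047, 0.3363, 0.3411]
ee_rot: [-3.126, 0.297, -0.003]
force: [-2.0, -0.4, 7.8]
width: 0.006
```

Run:
```python
from ov import *
s=arm.observe();print({k:np.round(s[k],4).tolist() for k in('clock','dq','position','ee_rot','force','width')})
cv2.imwrite("pics/s9.png",arm.get_image("scene")[:,:,::-1]);cv2.imwrite("pics/t9.png",arm.get_image("top")[:,:,::-1])
P=[]
for q,c in((.5,(0,0,255)),(.6,(0,255,0)),(.7,(255,0,0))):
    L=lev((.723,.3115,.15),-.19,q);P.append((rect(L,-.175,-.065,-.015,.015,.011),c))
draw("scene","pics/s9.png","pics/s9c.png",(280,220,370,300),7,P)
crop("pics/t9.png","pics/t9c.png",90,80,300,270,3.5)
```

```text
{'clock': 17.125, 'dq': [0.0017, -0.0004, -0.0018, 0.0018, 0.0001, 0.0003, 0.0011], 'position': [0.6047, 0.3363, 0.3411], 'ee_rot': [-3.1258, 0.2968, -0.0029], 'force': [-2.0304, -0.446, 7.8001], 'width': 0.0061}
```

View pics/s9c.png

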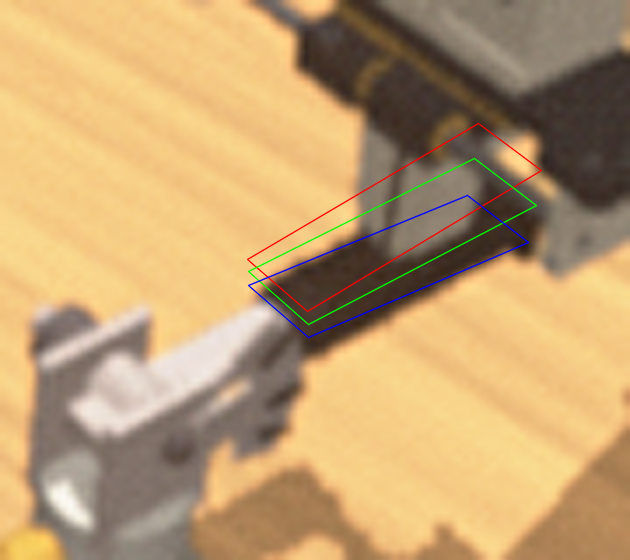

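View pics/t9c.png

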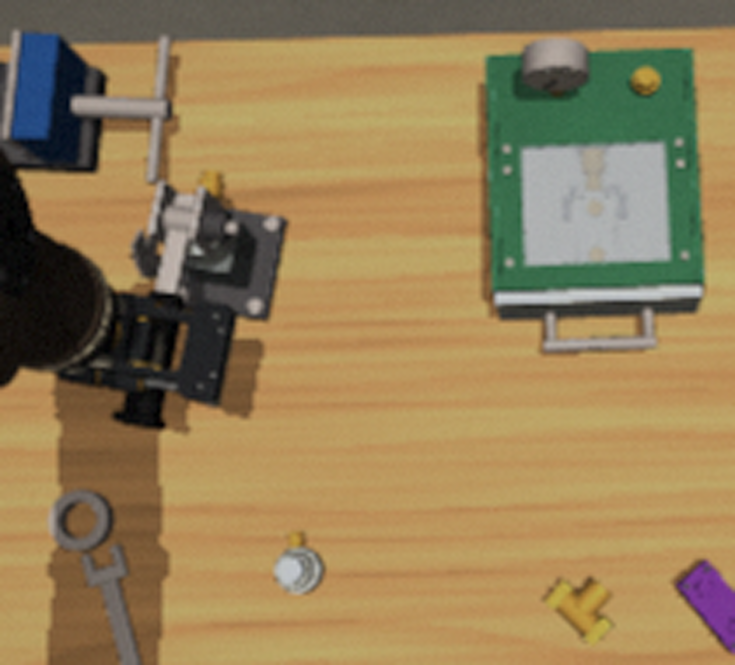

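Run:
```python
from ov import *
def ed(q):
    L=lev((.723,.3115,.15),-.19,q);return [([L((-.175,.015,-.011)),L((-.065,.015,-.011))])]
draw("scene","pics/s9.png","pics/s10a.png",(290,230,365,285),8,[(e,c) for q,c in((.5,(0,0,255)),(.6,(0,255,0)),(.7,(255,0,0))) for e in ed(q)])
draw("scene","pics/scene0.png","pics/s10b.png",(300,210,365,285),8,[(e,(0,255,0)) for e in ed(0)])
a=cv2.imread("pics/s10a.png");b=cv2.imread("pics/s10b.png");a=cv2.resize(a,(440,323));b=cv2.resize(b,(340,392));o=np.zeros((400,790,3),np.uint8);o[:323,:440]=a;o[:392,450:]=b;cv2.imwrite("pics/s10.png",o)
```

```text
(no output)
```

View pics/s10.png

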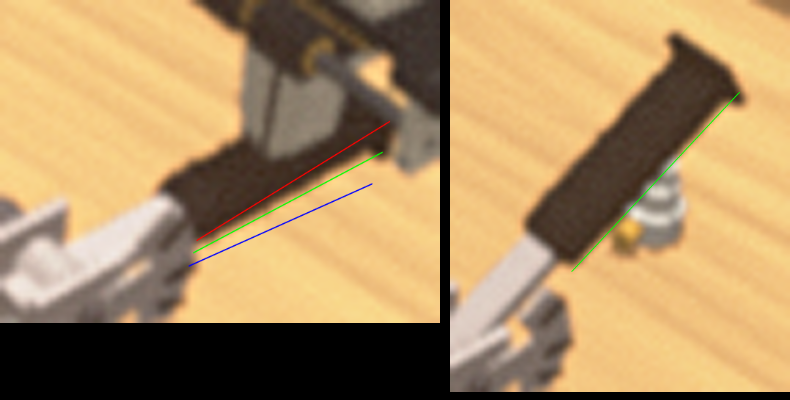

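Run:
```python
from h import *
s=arm.observe();print(s['clock'],s['force'],s['position'])
print(arm.sign_off())
```

```text
17.225 [-0.81528301 -1.79448352  9.12896445] [0.60463604 0.33626754 0.34108764]
the job is handed in; nothing more can be done
None
```

I seated the valve block in the nest with its nipple to the rear, pushed the drawer shut, and pressed the lever level. I handed in at 17.2 s with the lever still held. There was no verdict on hand-in, so success rests on the checks below.

- **Block:** the pictures through the roof window show it centred between the locating blocks and seated.
- **Drawer:** it met its stop at about 18 N, and the last top picture still shows it shut.
- **Lever:** the fingertip height (163 mm) gives a joint angle of about 0.58 rad. The lever edge in the scene picture gives about 0.6 rad. My first picture overlay suggested up to 0.65 rad, but I read it loosely because the lever model was about one pixel off. All of these are within 0.50–0.70 rad.
- **Hold:** the measured push was 8–9 N, and the arm was still.
- **Other things:** in the last pictures the other things looked undisturbed; I did not measure them.

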